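Click the screw tub's lid shut all round

ROBOT

A 7-joint arm with a two-finger parallel gripper is mounted at the origin on the work surface. World frame = base frame: x ahead of the robot, y to its left, z up, the work surface at z = 0. Lengths are in mm, angles in rad, forces in N, time in s.
With the tool pointing down it reaches from about 400 to 900 mm from the base axis. Payload 5.6 kg.
Tool frame: the origin (TCP) lies midway between the tips of the shut fingers; the grasp point (between the pads) lies 19 mm behind it; z points along the fingers, y is the line along which they close (so a half turn about z gives the same grasp; the last joint's range is limited). The gripper opens to 92 mm and grips with 3 to 60 N. Pads are 20 mm wide; open, the fingers measure 128 mm over their backs; the gripper's body (75 mm by 189 mm) begins 69 mm behind the grasp point.
Start: joints at [1.064, 0.468, -0.012, 1.603, 0.006, 1.071, -0.056], TCP at [290.739, -581.36, 214.592] pointing down, gripper open.
Joint ranges: [-2.53, 2.53], [-0.31, 2.02], [-1.57, 1.55], [0.28, 2.44], [-1.29, 4.43], [0.15, 1.84], [-2.92, 2.92]. Speed limits (rad/s): [2.57, 2.57, 3.14, 3.14, 3.14, 3.14, 3.14].

INTERFACE

Orientations are given as a rotation vector (axis times angle).
In Python, from cell import robot, grip, kin, viewer gives the robot as it stands. Calls block until the motion is done:
- robot.movep(position, orientation): joint-space move of the TCP to a pose.
- robot.servo_line(position, feed=150, rotation=None): straight line of the TCP; rotation=None keeps the orientation; feed is the mean speed in mm/s.
- robot.goto_joints(angles): joint-space move.
- grip(opening, newtons=None): opening from 0.0 (shut) to 1.0 (fully open); newtons is the grip in N (None keeps the last); returns when the fingers have stopped.
- robot.hold(seconds).
- kin.ik(position, orientation): joint angles nearest the present ones, or None.
- robot.observe(): the state.
- viewer.read_camera(name): name is "side" or "top"; returns the picture (420x560x3 uint8, red, green, blue); there is no depth.
- viewer.camera_info(name): a dict with "camera_matrix" (3x3 intrinsics, pixels), "R" (3x3) and "t" (3): a world point X has camera coordinates R X + t. Camera axes: x right, y down, z forward; pixel columns grow to the right and rows downward; lengths in mm; the calibration is good to about 2 mm. A picture is of the moment at which its call begins. camera_info takes no time and is no camera call.
A pose or a line that the arm cannot do raises robot.IKError and nothing moves.
- robot.job_done(): hands the job in; it is judged then, once.
Trained networks look in the newest picture that a camera, given by its name, has taken for a name from the list of things; names that differ only in an ending like _2 or _b are one class to them, and where a whole thing is asked for, a point or a joint stands for the part that bears it (a point fixed in the world has none). Each returns a list of dicts, best first, with "confidence" (0 to 1); they miss things now and then, are a little off and sometimes report something else, mostly with a low value. They report only what shows in the picture. A call takes as long as a camera call.
- viewer.silhouettes(name, camera): "mask" (420x560 bool, what is visible of it).
- viewer.pinpoint(name, camera): "at" ([x, y, z] in mm, in the coordinates of the camera as it stood for that picture, good to about 4 mm: a listed point, or the origin of a listed thing).
The state is a dict: "t": time; "joints": joint angles; "joint_velocities": joint speeds; "joint_torque": joint torques, N m; "tcp_pos": TCP position; "tcp_rot": TCP orientation; "contact_force": force on the tool from outside, world axes, zero at the start; "wrist_torque": the same for the moment, N m; "grip_width": opening from 0.0 (shut) to 1.0 (fully open); "grip_force": force on a finger pad.
Only numpy, scipy, OpenCV 4.12 (cv2) and the standard library are available. Lean on these libraries where they do the work, as an engineer would, in place of code of your own. Each camera call takes 0.05 s, during which the arm holds its last target. There are 200 camera calls.

TASK

The lid is on the grey screw tub but the four long sections of its rim, one on each side, have sprung up. With closed fingertips press each section down until it clicks, so that the lid is flush all the way round. Leave the tub standing where it is, do not lift it, and do not disturb the bottle, the tape measure and the mug around it.

Things in the scene. Friction and masses are not known exactly. Their poses are not given: they have to be found in the camera images.
- tub: loose grey tub of screws, 2 to 3 kg, with a white lid 150 mm (tub x) by 200 mm (tub y). Origin: centre of the underside; z up. Shut, the whole lid top is level at 80 mm. The middle (82 x 132 mm) and corners (34 x 34 mm) are fixed there. Between the corners each side's rim is a section 34 mm wide, hinged on its inner edge; its outer edge is sprung up 10 mm. Nothing stands on the lid.
- press_back (a point): point on top of the rim section on the tub's +x side (section 128 mm long along the tub's y), mid-length, 22 mm outward of its hinge line and 12 mm from the outer edge; moves with the section. Shut, it lies at 63, 0, 80 mm in the tub's frame; sprung up it is about 6.5 mm higher.
- press_front (a point): the same on the tub's -x side (section 128 mm long along y). Shut, at -63, 0, 80 mm in the tub's frame; sprung up about 6.5 mm higher.
- press_left (a point): the same on the tub's +y side (section 78 mm long along the tub's x). Shut, at 0, 88, 80 mm in the tub's frame; sprung up about 6.5 mm higher.
- press_right (a point): the same on the tub's -y side (section 78 mm long along x). Shut, at 0, -88, 80 mm in the tub's frame; sprung up about 6.5 mm higher.
- rim_back (a joint): hinge angle of the +x section: 0 is sprung up, 0.30 rad is shut and flush (its stop). It goes over centre at about 0.18 rad: let go before that and it springs up again, past it it snaps shut and stays. It starts to give at about 7 N pressed down on its press point, and needs less the further it goes.
- rim_front (a joint): hinge angle of the -x section, same behaviour as rim_back
- rim_left (a joint): hinge angle of the +y section, same behaviour as rim_back
- rim_right (a joint): hinge angle of the -y section, same behaviour as rim_back
- glue: white plastic bottle, 54 mm diameter, 125 mm tall, standing near the tub; not to be disturbed. Origin: centre of its underside
- tape_measure: yellow and black tape measure, 34 x 68 x 58 mm tall, standing near the tub; not to be disturbed. Origin: centre of its underside
- mug: blue mug, 78 mm diameter and 88 mm tall with a handle, standing near the tub; not to be disturbed. Origin: centre of its underside

How it is judged:
By the outcome, as a careful person would: the job done as asked, in the order asked, and still so for the second after the job is handed in, with the robot touching nothing.
It also fails if it takes over 54 s, if anything falls off the work surface, if the arm or the gripper's body presses on something with over 40 N, if the wrist force passes 120 N, or if a joint passes its speed limit or range.

## Working session

There is one attempt and no reset: what is moved stays moved. The work goes in short steps, each a Python script; the robot and the scene stay as the last script left them, time stands still between calls to the robot, and variables do not carry over. Pictures are saved under pics/ and viewed, at most 10 in all, crops included, and the job is handed in when it is done.

```bash
mkdir -p pics; cat > h.py <<'E'
import numpy as np, cv2
from cell import robot, grip, kin, viewer
def world(c,p):
    i=viewer.camera_info(c); return np.array(i["R"]).T@(np.array(p)-np.array(i["t"]))
def proj(c,X):
    i=viewer.camera_info(c); q=np.array(i["camera_matrix"])@(np.array(i["R"])@np.array(X)+np.array(i["t"])); return q[:2]/q[2]
def plane(c,uv,z):
    i=viewer.camera_info(c); R=np.array(i["R"]); o=-R.T@np.array(i["t"])
    d=R.T@np.linalg.inv(np.array(i["camera_matrix"]))@np.array([uv[0],uv[1],1.]); return o+d*(z-o[2])/d[2]
E
python3 - <<'E'
from h import *
np.set_printoptions(precision=1,suppress=True)
for c in("top","side"):
    im=viewer.read_camera(c); cv2.imwrite(f"pics/{c}0.png",im[:,:,::-1])
    i=viewer.camera_info(c); print(c,-np.array(i["R"]).T@np.array(i["t"]))
    for n in("tub","press_back","press_front","press_left","press_right","glue","tape_measure","mug"):
        for d in viewer.pinpoint(n,c)[:2]:
            w=world(c,d["at"]); print(n,w,round(d["confidence"],2),proj(c,w))
print(robot.observe())
E
```

```text
top [ 528.9   42.8 1253.9]
tub [589.3  21.   -1.6] 0.64 [282.1 210.5]
press_back [643.   49.4  86.9] 0.9 [270.3 185.7]
press_front [534.6 -12.   89.1] 0.76 [297.3 232.2]
press_left [544.   89.4  87.8] 0.87 [253.3 228.5]
press_right [631.3 -56.8  89.8] 0.84 [316.3 190.2]
glue [ 730.9 -138.3    1.5] 0.61 [345.4 153.4]
tape_measure [506.4 215.6  -0.2] 0.95 [203.8 244.6]
mug [754.3 112.1   2.3] 0.59 [245.1 144.7]
side [ 374.3 -624.6  719.2]
tub [584.4  14.2  -2. ] 0.69 [278.1 256.1]
press_back [641.1  48.2  88.7] 0.64 [299.1 206.1]
press_back [542.4  89.3  88.1] 0.38 [245.7 204.4]
press_front [533.8 -13.3  89.2] 0.61 [256.5 239.3]
press_left [539.3  88.2  87.4] 0.95 [244.4 205.4]
press_right [629.1 -60.2  84.7] 0.56 [313.9 245.9]
glue [ 724.2 -140.8    0.5] 0.86 [375.8 294.5]
tape_measure [505.2 215.1  -3.7] 0.92 [217.3 204.5]
tape_measure [645.6  50.5  86.7] 0.45 [300.8 205.6]
mug [745.8 113.6   1.1] 0.94 [331.6 207.2]
{'t': 0.9, 'joints': array([ 1.1,  0.5, -0. ,  1.6,  0. ,  1.1, -0.1]), 'joint_velocities': array([ 0., -0.,  0., -0.,  0., -0.,  0.]), 'joint_torque': array([ -0. , -52. ,  -0. , -24.4,  -0.1,   0. ,   0. ]), 'tcp_pos': array([ 290.7, -581.3,  214.6]), 'tcp_rot': array([ 3.1,  0.7, -0. ]), 'contact_force': array([ 0.3,  0.1, -0.2]), 'wrist_torque': array([-0., -0.,  0.]), 'grip_force': 0.0, 'grip_width': 0.9980179073268092}
```

View pics/top0.png

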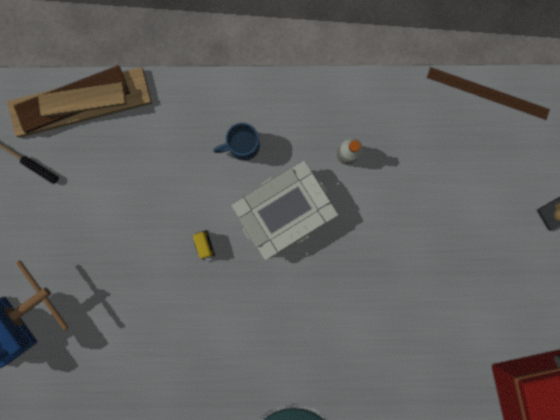

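View pics/side0.png

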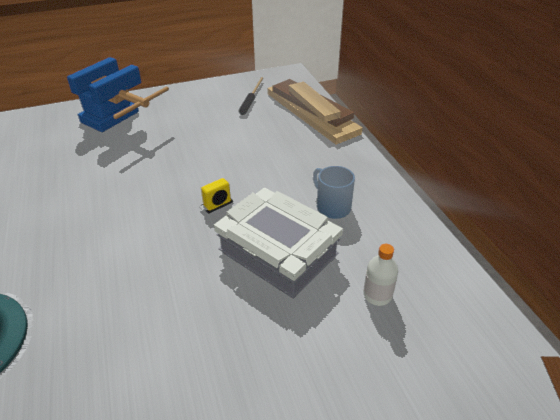

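The top view shows the lid centred at about (285,210), turned about 30°, with all four sections up. The mug is at (243,140), the bottle at (349,150) and the tape at (204,245). Both cameras' press points fit a tub at about (587,17) with a 30° yaw, and the spacings of about 124 and 171 mm fit the expected 126 and 176. Next I press the first section.

```bash
cat >> h.py <<'E'
from scipy.spatial.transform import Rotation as Ro
C=np.array([586.5,16.5]); YAW=np.radians(30.3)
LOC={"back":(63,0,0),"front":(-63,0,0),"left":(0,88,-90),"right":(0,-88,-90)}
def pose(s):
    x,y,a=LOC[s]; c,n=np.cos(YAW),np.sin(YAW)
    return C+[c*x-n*y,n*x+c*y],(Ro.from_euler("z",YAW+np.radians(a))*Ro.from_euler("x",np.pi)).as_rotvec()
def press(s,zmin=78.,fmax=16.):
    p,r=pose(s); robot.movep([*p,110.],r); robot.hold(.2)
    f0=robot.observe()["contact_force"][2]; robot.servo_line([*p,91.],feed=40)
    tr=[]; z=91.
    while z>zmin:
        z-=1.; robot.servo_line([*p,z],feed=20); o=robot.observe()
        f=o["contact_force"][2]-f0; tr.append((z,round(float(o["tcp_pos"][2]),1),round(float(f),1)))
        if f>fmax and z<84 or f>30: break
    robot.servo_line([*p,110.],feed=80); print(s,tr,"t",robot.observe()["t"])
E
python3 - <<'E'
from h import *
for s in LOC:
    p,r=pose(s); print(s,p,kin.ik([*p,80.],r))
grip(0.0,20)
p,r=pose("back"); robot.movep([*p,200.],r); press("back")
E
```

```text
back [640.89391969  48.2852403 ] [ 0.11028039  0.63956378 -0.32971281  1.69883574  0.26093718  0.84660912
 -1.37474681]
front [532.10608031 -15.2852403 ] [ 0.22918824  0.48499338 -0.32611243  1.97445961  0.22922558  0.71723031
 -1.27754597]
left [542.1015691   92.47880845] [-0.14972532  0.48470352 -0.10021951  1.94460014  0.07111643  0.71561288
 -2.90493306]
right [630.8984309  -59.47880845] [-0.02001237  0.59461499  0.08317592  1.74491366 -0.06462797  0.80471418
 -2.51898034]
back [(90.0, 90.3, 2.2), (89.0, 89.5, 4.6), (88.0, 88.2, 4.1), (87.0, 86.7, 2.9), (86.0, 85.5, 2.4), (85.0, 84.5, 1.2), (84.0, 83.8, 0.5), (83.0, 82.9, 0.5), (82.0, 81.9, 1.0), (81.0, 80.9, 0.3), (80.0, 80.5, 5.4), (79.0, 80.4, 10.4), (78.0, 80.3, 16.1)] t 9.875
```

The force fell away past the over-centre point and then rose against a stop at 80.4 mm, so the back section is shut. For left and right I turn the wrist the other way, because joint 7 was close to its limit.

```bash
sed -i 's/,-90)/,90)/g' h.py
python3 - <<'E'
from h import *
for s in("left","front","right"): press(s)
p,r=pose("right"); robot.servo_line([*p,200.],feed=150)
robot.goto_joints([1.064,0.468,-0.012,1.603,0.006,1.071,-0.056])
np.set_printoptions(precision=1,suppress=True)
for c in("top","side"):
    im=viewer.read_camera(c)
    u,v=proj(c,[*C,80]).astype(int); k=im[v-75:v+75,u-100:u+100,::-1]
    cv2.imwrite(f"pics/{c}1.png",cv2.resize(k,None,fx=4,fy=4,interpolation=cv2.INTER_CUBIC))
    for n in("tub","press_back","press_front","press_left","press_right","glue","tape_measure","mug"):
        for d in viewer.pinpoint(n,c)[:1]: print(c,n,world(c,d["at"]),round(d["confidence"],2))
print(robot.observe()["t"])
E
```

```text
left [(90.0, 90.1, 0.8), (89.0, 89.4, 6.2), (88.0, 88.2, 4.2), (87.0, 86.9, 2.9), (86.0, 85.8, 1.9), (85.0, 84.7, 0.3), (84.0, 83.8, 0.4), (83.0, 82.9, 0.7), (82.0, 81.9, -0.1), (81.0, 80.9, 0.6), (80.0, 80.4, 5.9), (79.0, 80.3, 13.0), (78.0, 80.1, 21.0)] t 15.6417
front [(90.0, 90.2, 0.6), (89.0, 89.3, 5.1), (88.0, 87.9, 4.5), (87.0, 86.8, 2.8), (86.0, 85.8, 1.5), (85.0, 84.8, -0.1), (84.0, 83.8, 0.6), (83.0, 82.9, 0.9), (82.0, 82.0, 0.4), (81.0, 80.9, 0.1), (80.0, 80.4, 5.4), (79.0, 80.3, 14.2), (78.0, 80.2, 21.2)] t 21.3333
right [(90.0, 90.4, 2.0), (89.0, 89.3, 3.6), (88.0, 88.1, 1.9), (87.0, 86.7, 0.4), (86.0, 85.5, 0.2), (85.0, 84.6, 0.0), (84.0, 83.8, 0.4), (83.0, 82.9, 0.0), (82.0, 81.9, 0.2), (81.0, 80.9, -0.0), (80.0, 80.5, 3.3), (79.0, 80.3, 9.1), (78.0, 80.2, 15.4)] t 27.2583
top tub [592.   22.1  -0. ] 0.93
top press_back [642.7  52.6  77.8] 0.84
top press_front [535.9 -16.3  79.7] 0.96
top press_left [542.7  92.7  80.4] 0.9
top press_right [631.2 -61.1  81.4] 0.69
top glue [ 729.3 -140.1    2.7] 0.79
top tape_measure [505.  215.8   0.5] 0.62
top mug [751.8 112.3   3.8] 0.89
side tub [587.2  15.2  -3.6] 0.78
side press_back [641.7  50.5  81.1] 0.8
side press_front [529.3 -15.   81.6] 0.76
side press_left [537.7  92.1  82.9] 0.97
side press_right [628.  -59.8  75.9] 0.91
side glue [ 725.6 -141.6   -0.8] 0.95
side tape_measure [504.3 216.5   0.7] 0.93
side mug [746.7 112.5  -1.1] 0.78
31.1333
```

View pics/top1.png

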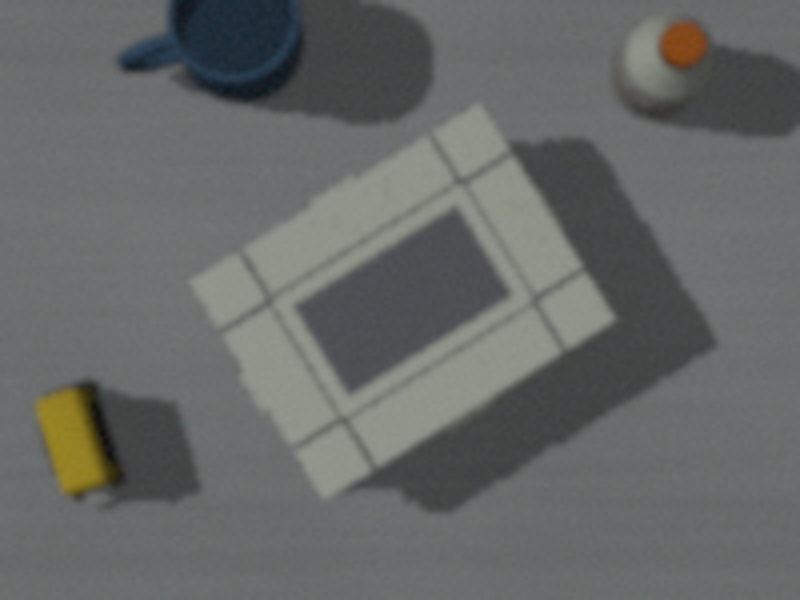

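View pics/side1.png

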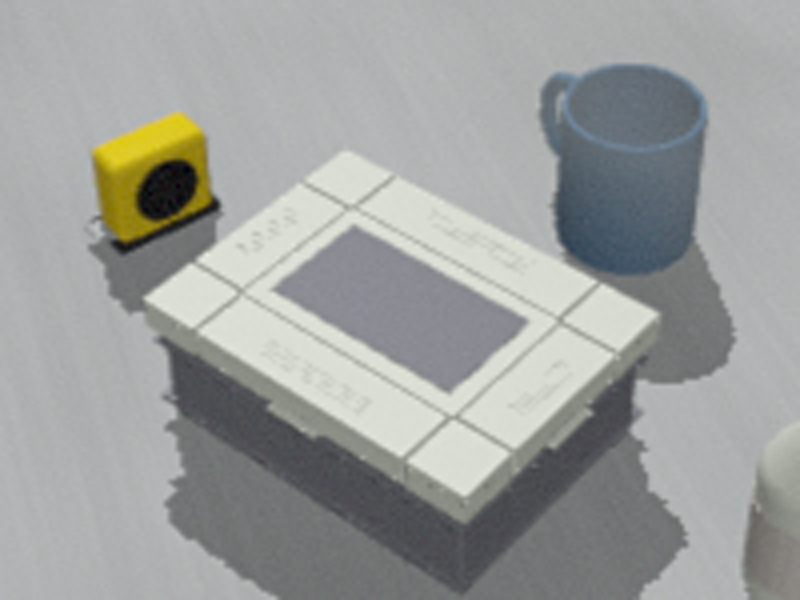

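Both pictures show all four sections flush with the corners, with straight outer edges and shadow outlines. Tub, bottle, tape and mug have not moved.

```bash
python3 -c "
from h import *
print(robot.job_done())"
```

```text
the job is handed in; nothing more can be done
None
```

All four rim sections are pressed shut and the lid looks flush all round in both cameras; the tub, bottle, tape measure and mug did not move, and I handed the job in at about 31 s, with no verdict returned.

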